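# Offer the cover plate up to the test chamber

### The arm

A 7-joint arm with a two-finger parallel gripper is mounted at the origin on a cart in front of the work surface, level with it; the furniture and walls round the work are solid. World frame = base frame: x ahead of the robot, y to its left, z up, the work surface at z = 0. Lengths are in mm, angles in rad, forces in N, time in s.
With the tool pointing down it reaches from about 425 to 825 mm from the base axis. Payload 3.6 kg.
Tool frame: the origin (TCP) lies midway between the tips of the shut fingers; the grasp point (between the pads) lies 19 mm behind it; z points along the fingers, y is the direction in which the jaws open and shut (so a half turn about z gives the same grasp; the last joint's range is limited). The gripper opens to 85 mm and grips with 20 to 120 N. Pads are 22 mm wide; open, the fingers measure 114 mm over their backs; the gripper's body (76 mm by 85 mm) begins 54 mm behind the grasp point. The pads swing forward as they close: fully open they stand 13 mm farther back than shut.
Start: joints at [1.157, 0.615, -0.013, 1.423, 0.008, 1.103, -0.04], TCP at [245.206, -601.944, 231.297] pointing down, gripper open.
Joint ranges: [-3.12, 3.12], [-0.3, 2.06], [-1.34, 1.32], [0.26, 2.42], [-1.36, 4.5], [0.01, 1.98], [-2.84, 2.84]. Speed limits (rad/s): [2.79, 2.79, 3.14, 3.14, 3.14, 3.14, 3.14].

### API

Orientations are given as a unit quaternion [w, x, y, z].
In Python, from rig import read_state, get_image, get_calibration, close_job gives the robot as it stands. The module is installed in compiled form; this text tells all that it offers.
- The arm moves only by the shell command python3 -m crank 'ROWS' [FORCE]. ROWS is text: rows parted by semicolons, each of 5 numbers parted by spaces: the gripper's target within -1 to 1 (fully open at 1, half-way at 0, shut at -1), then the shift along the world's x, y, z in m, then the turn about the world's z in degrees. In form: jaw dx dy dz turn; .... A call has exactly 8 rows; each row shifts and turns the commanded pose from where the row before left it; what a row does not reach is not made up. A row lasts 1/12 s, in which the tool goes at most 41.7 mm and 7.16 degrees, less where a joint would pass 70% of its speed; a pose out of reach is approached as far as the arm can. A call with a gripper value outside its range is refused whole. The fingers move at their own pace and stop on an object; FORCE is the grip in N (left out, the last holds). Time passes only in rows, so rows that do not move let the fingers close, or fill a call up. It gives the time, the measured TCP pose, the force and the opening at its end, in the units of the state.
- read_state(): the state, without advancing time (a new reading comes with each control period).
- get_image(name): name is "scene" or "top" or "wrist"; returns the picture (480x640x3 uint8, red, green, blue); there is no depth.
- get_calibration(name): a dict with "vfov" (degrees; the focal length in pixels is half the picture's height over the tangent of half this angle, whatever the lens; pixels are square), "cx", "cy" (the principal point, pixels), "rvec" (rotation vector, rad) and "tvec" (3), from world to camera coordinates, as OpenCV has them. Camera axes: x right, y down, z forward; pixel columns grow to the right and rows downward; lengths in mm; the calibration is good to about 2 mm. The wrist camera is an equidistant fisheye: a pixel r from the principal point sees the ray r / f radians off the axis. A picture is of the moment at which its call begins: read the wrist's pose just before it. get_calibration takes no time and is no camera call; for the wrist camera it gives the pose at the moment of the call.
- close_job(): hands the job in, once; it reports no verdict.
The state is a dict: "time_s": time; "joint_pos": joint angles; "dq": joint speeds; "joint_efforts": joint torques, N m; "position": TCP position; "eef_rot": TCP orientation; "force": force on the tool from outside, world axes, zero at the start; "wrist_torque": the same for the moment, N m; "opening": opening from 0.0 (shut) to 1.0 (fully open).
Only numpy, scipy, OpenCV 4.12 (cv2) and the standard library are available. Lean on these libraries where they do the work, as an engineer would, in place of code of your own. Each camera call takes 0.05 s, during which the arm holds its last target.

### The job

Set the white spacer ring flat and centred on the narrow steel collar of the test chamber and let go of it. Then pick up the aluminium cover plate by its blue grip bar and hold it level over the chamber, about 15 mm above the ring and touching neither ring nor chamber, its four holes lined up with the four threaded holes so that a colleague can start the screws (either way round will do). Finish while still holding it there, and leave the other things on the bench where they are.

Things in the scene. Friction and masses are not known exactly. Their poses are not given: they have to be found in the camera images.
- chamber: Fixed test chamber: grey block 84 x 108 mm (long along y) on a dark 92 x 116 mm foot. Origin: centre of its underside, z up. Deck 30 mm up; on it a round steel collar (see seat) and, at x = +-28, y = +-40 mm, four brass bosses 16 mm across, tops 40 mm up, each with a 6 mm threaded hole. A brass hose port sticks out 13 mm from each long side, 18 mm up.
- seat (a point): Centre of the top rim of the chamber's narrow steel collar, 46 mm above the worktop; collar 46 mm across outside, 38 mm inside; axes as the chamber's.
- thread_a (a point): Top of the threaded hole in the chamber's boss at x = +28, y = +40 mm of the chamber.
- thread_b (a point): Top of the threaded hole in the diagonally opposite boss, at x = -28, y = -40 mm of the chamber.
- ring_center (a point): Centre (half-way up) of the loose rigid white plastic spacer ring, 56 mm across outside, 40 mm inside, 16 mm high, 30 g; it starts lying flat on the worktop, z is its axis.
- cover_grip (a point): Centre of the cover's blue grip bar (16 mm in x, 50 in y, 46 high), which stands on the middle of an aluminium plate 84 (x) x 108 (y) x 6 mm with 13 mm through holes at x = +-28, y = +-40 mm. Point is 29 mm above the plate's underside, 23 below the bar's top. 0.15 to 0.35 kg, balanced about the bar; starts flat on the worktop, bar up. Same after a half turn.
- hole_a (a point): Centre of the cover's hole at x = +28, y = +40 mm of the cover, at the plate's underside.
- hole_b (a point): Centre of the cover's diagonally opposite hole, at x = -28, y = -40 mm, at the plate's underside.
- media_100_wine: Bystander: small bottle with blue cap, 46 mm across, 86 mm high; origin at its underside.
- tape_roll: Bystander: blue tape roll lying flat, 52 mm across, 14 mm high; origin at its underside.
- lab_timer: Bystander: white lab timer lying flat, 66 x 66 x 18 mm; origin at its underside.
- marker: Bystander: marker pen with blue cap lying flat, 15 x 140 x 18 mm (long along its y); origin at its underside.
- flask: Bystander: conical glass flask, 63 mm across, 109 mm high; origin at its underside.
- petri_dish: Bystander: petri dish, 63 mm across, 15 mm high; origin at its underside.
There are look-alikes about, which are no part of the job. Leave any black or orange look-alike of the part that bears ring_center alone.

How it is judged:
By the outcome, as a careful person would: the job done as asked, in the order asked, and still so for the second after the job is handed in, while the arm keeps its last pose, push and grip.
It also fails if it takes over 64 s, if anything falls off the work surface, if the arm or the gripper's body presses on something with over 40 N, if the wrist force passes 120 N, or if a joint passes its speed limit or range.

## Working session

There is one attempt and no reset: what is moved stays moved. The work goes in short steps, Python scripts to look and compute and a shell command to move; the robot and the scene stay as the last step left them, time stands still between calls to the robot, and variables do not carry over. Pictures are saved under pics/ and viewed, and the job is handed in when it is done.

```bash
mkdir -p pics; ls
python3 - <<'E'
from rig import *
import cv2
s=read_state();print({k:s[k] for k in s})
for n in ("scene","top","wrist"):
    c=get_calibration(n);print(n,c)
    cv2.imwrite(f"pics/{n}0.png",get_image(n)[:,:,::-1])
E
```

```text
pics
{'time_s': 0.0, 'joint_pos': array([ 1.15749688,  0.61590901, -0.01264064,  1.42492988,  0.00810783,
        1.10342436, -0.04041138]), 'dq': array([-4.82056093e-05,  3.01621898e-04,  1.93825762e-03,  9.16041446e-04,
       -5.25744822e-04, -7.13378943e-04,  2.04790337e-03]), 'joint_efforts': array([-3.49582415e-04, -4.69217491e+01,  2.59002065e-01, -1.71033973e+01,
        9.89313674e-03,  9.66215855e-03,  1.21959224e-05]), 'position': array([ 244.9184847 , -601.24305026,  230.13446631]), 'eef_rot': array([-1.28257622e-03,  9.81348084e-01,  1.92234808e-01, -2.67649822e-04]), 'force': array([-0.23157669,  0.42797255, -0.24654121]), 'wrist_torque': array([-0.01701046,  0.01421677,  0.00778915]), 'opening': 0.999966864169773}
scene {'vfov': 54.29023410991881, 'cx': 318.45540862277545, 'cy': 240.05698422179847, 'rvec': array([ 1.83375459, -1.01937888,  0.66353619]), 'tvec': array([-167.95881925,  264.55243854,  683.56643337])}
top {'vfov': 51.87096235544723, 'cx': 314.517383101981, 'cy': 237.1856378702781, 'rvec': array([ 2.16915659, -2.16128608,  0.1227    ]), 'tvec': array([ 110.12922833,  502.14257196, 1493.8842337 ])}
wrist {'vfov': 65.70646984690485, 'cx': 318.37601289711296, 'cy': 239.2456701541156, 'rvec': array([-2.38381306,  1.60218695,  0.25543995]), 'tvec': array([-650.45902234,  -40.86544847,  379.55444847])}
```

View pics/scene0.png

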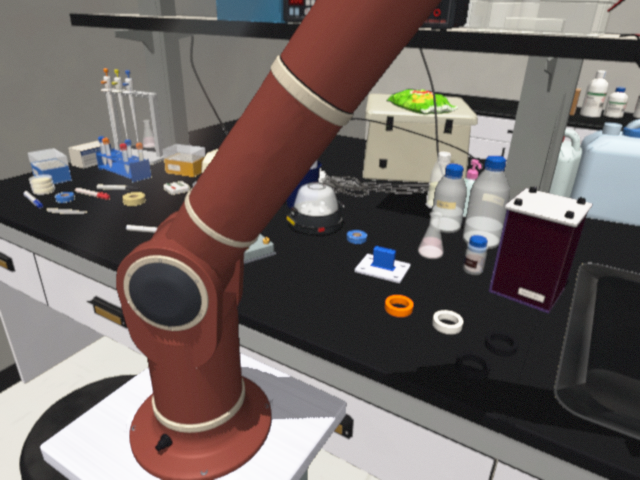

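View pics/top0.png

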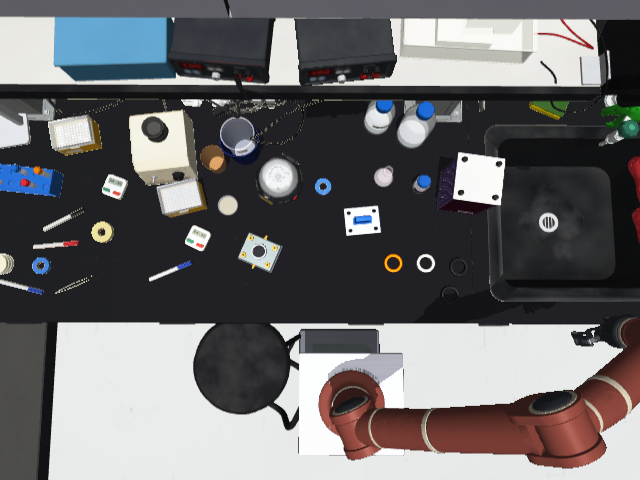

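View pics/wrist0.png

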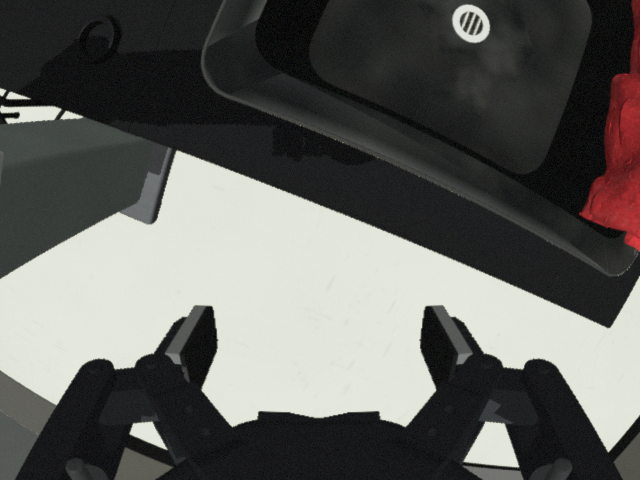

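The top view shows ring candidates at (426,263) white, (393,263) orange, and (458,266) and (450,293) black. The white one fits the description. The cover, with its blue bar, is at (363,220) and the chamber, with its collar, at (260,252). Next I'll enlarge these and measure.

```bash
cat > h.py <<'E'
import numpy as np,cv2
from rig import *
def cam(n):
    c=get_calibration(n);R,_=cv2.Rodrigues(c['rvec']);f=240/np.tan(np.radians(c['vfov']/2));return R,np.array(c['tvec']),f,c['cx'],c['cy']
def ray(C,uv,fish=False):
    R,t,f,cx,cy=C
    x,y=(uv[0]-cx)/f,(uv[1]-cy)/f
    if fish:
        th=np.hypot(x,y);s=np.sin(th)/th if th>0 else 1
        d=np.array([x*s,y*s,np.cos(th)])
    else: d=np.array([x,y,1.])
    return -R.T@t,R.T@d
def hit(C,uv,z,fish=False):
    o,d=ray(C,uv,fish);return o+d*(z-o[2])/d[2]
def proj(C,p,fish=False):
    R,t,f,cx,cy=C;q=R@np.array(p)+t
    if fish:
        r=np.hypot(q[0],q[1]);th=np.arctan2(r,q[2]);return cx+f*th*q[0]/r,cy+f*th*q[1]/r
    return cx+f*q[0]/q[2],cy+f*q[1]/q[2]
E
python3 - <<'E'
from h import *
im=cv2.imread('pics/top0.png');C=cam('top')
crop=im[180:310,220:480];cv2.imwrite('pics/crop0.png',cv2.resize(crop,(780,390),interpolation=cv2.INTER_CUBIC))
hsv=cv2.cvtColor(im,cv2.COLOR_BGR2HSV)
def comps(m,roi,z,name):
    x0,y0,x1,y1=roi;mm=np.zeros_like(m);mm[y0:y1,x0:x1]=m[y0:y1,x0:x1]
    cs,_=cv2.findContours(mm,cv2.RETR_EXTERNAL,cv2.CHAIN_APPROX_NONE)
    for c in cs:
        if cv2.contourArea(c)<15: continue
        r=cv2.minAreaRect(c);p=hit(C,r[0],z)
        box=np.array([hit(C,b,z)[:2] for b in cv2.boxPoints(r)])
        print(name,np.round(r[0],1),p.round(1),'box',box.round(0).tolist())
white=((hsv[...,1]<60)&(hsv[...,2]>140)).astype(np.uint8)
comps(white,(410,245,445,280),16,'ring')
comps(((hsv[...,2]>140)).astype(np.uint8),(335,195,390,245),6,'cover')
comps(((hsv[...,0]>95)&(hsv[...,0]<125)&(hsv[...,1]>120)&(hsv[...,2]>80)).astype(np.uint8),(345,200,385,240),52,'bar')
comps(((hsv[...,2]>110)).astype(np.uint8),(232,222,292,280),30,'chamber')
comps(((hsv[...,0]>15)&(hsv[...,0]<35)&(hsv[...,1]>110)&(hsv[...,2]>80)).astype(np.uint8),(232,222,292,280),40,'boss')
E
```

```text
ring [425.5 262.5] [ 425.6 -231.4   16. ] box [[452.0, -206.0], [452.0, -258.0], [399.0, -257.0], [399.0, -205.0]]
cover [361.9 220.2] [558.4 -36.7   6. ] box [[596.0, 22.0], [607.0, -88.0], [521.0, -95.0], [510.0, 14.0]]
bar [362.  219.6] [553.5 -32.4  52. ] box [[562.0, -3.0], [568.0, -59.0], [545.0, -61.0], [539.0, -5.0]]
chamber [259.7 251.8] [455.7 279.9  30. ] box [[428.0, 353.0], [529.0, 310.0], [484.0, 207.0], [383.0, 250.0]]
```

View pics/crop0.png

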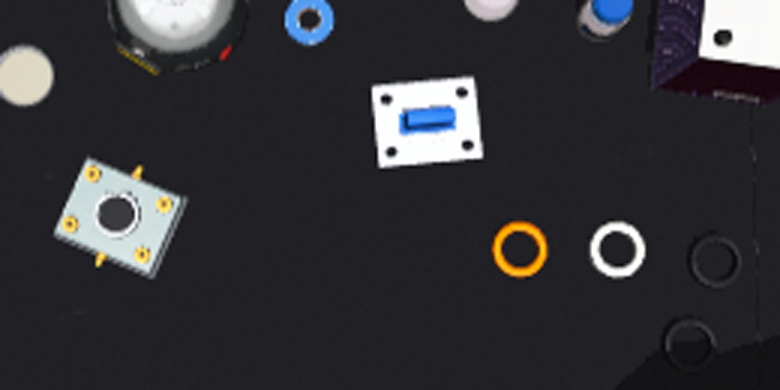

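The crop confirms one white ring at full-image (426,263), with the orange one at (393,263) and the black ones left alone. The cover is at (363,220), yaw about +5.6°, and the chamber at (260,252), yaw about −23°. Now I move above the ring.

```bash
python3 -m crank '1 .011 .023 0 2.7;1 .011 .023 0 2.7;1 .011 .023 0 2.7;1 .011 .023 0 2.7;1 .011 .023 0 2.7;1 .011 .023 0 2.7;1 .011 .023 0 2.7;1 .011 .023 0 2.7' 40; python3 -m crank '1 .011 .023 -.005 2.7;1 .011 .023 -.005 2.7;1 .011 .023 -.005 2.7;1 .011 .023 -.005 2.7;1 .011 .023 -.005 2.7;1 .011 .023 -.005 2.7;1 .011 .023 -.005 2.7;1 .011 .023 -.005 2.7'
python3 - <<'E'
from h import *
C=cam('wrist');im=get_image('wrist')[:,:,::-1].copy();cv2.imwrite('pics/w1.png',im)
s=read_state();print(s['position'],s['eef_rot'],s['joint_pos'])
print('cam pos',-C[0].T@C[1],'axis',C[0][2])
print(proj(C,[426,-231,16],True))
E
```

```text
time_s: 0.82
position: [333.4, -416.6, 231.1]
eef_rot: [-0.0, 0.928, 0.374, -0.0]
force: [1.4, 0.2, 0.4]
opening: 1.001
time_s: 1.48
position: [421.4, -232.8, 191.0]
eef_rot: [-0.0, 0.841, 0.541, -0.0]
force: [0.7, -0.0, 0.5]
opening: 0.997
[ 423.87153725 -226.24855253  190.35739278] [-0.00212468  0.83823582  0.54530066  0.00183978] [ 0.64102809  0.41988062 -0.2692902   1.94622423  0.14476287  0.79567797
 -0.1249662 ]
cam pos [ 453.98035001 -162.91405328  332.99441496] axis [-0.12795323 -0.2799852  -0.95143904]
(np.float64(321.6637691671623), np.float64(207.6917431898755))
```

View pics/w1.png

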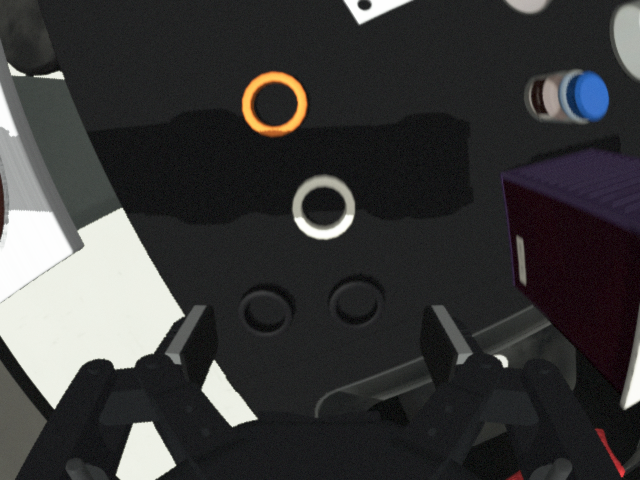

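The wrist view shows the white ring at (323,207), as predicted, with orange at (275,104) and the black ones at (266,310) and (356,300). Next I refine its centre.

Run:
```python
from h import *
C=cam('wrist');im=get_image('wrist')[:,:,::-1].copy()
s=read_state();print(s['position'],s['eef_rot'])
m=((im.min(2)>95)).astype(np.uint8);mm=np.zeros_like(m);mm[165:250,280:370]=m[165:250,280:370]
cs,h=cv2.findContours(mm,cv2.RETR_CCOMP,cv2.CHAIN_APPROX_NONE)
for c in cs:
    if cv2.contourArea(c)<100: continue
    for z in (0,8,16):
        P=np.array([hit(C,p[0],z,True)[:2] for p in c],np.float32);(cc,r)=cv2.minEnclosingCircle(P);print(z,cc,r,P.mean(0),cv2.fitEllipse(P))
```

```text
[ 422.88752303 -228.7381921   190.70380941] [-0.00161836  0.83915035  0.54389614  0.00102854]
0 (425.390869140625, -236.25091552734375) 30.204341888427734 [ 425.37714 -236.45253] ((425.31805419921875, -236.56021118164062), (57.35730743408203, 59.345394134521484), 158.09912109375)
8 (426.1156921386719, -234.34059143066406) 29.478288650512695 [ 426.10236 -234.5374 ] ((426.0447082519531, -234.64248657226562), (55.978477478027344, 57.91876983642578), 158.09909057617188)
16 (426.84063720703125, -232.4303436279297) 28.752155303955078 [ 426.82755 -232.62225] ((426.7713623046875, -232.72476196289062), (54.599647521972656, 56.49214172363281), 158.0990753173828)
0 (425.73614501953125, -235.5717010498047) 21.34096336364746 [ 425.75388 -234.97748] ((425.7204895019531, -235.14064025878906), (38.768123626708984, 41.40900802612305), 72.59912872314453)
8 (426.45269775390625, -233.677734375) 20.82792854309082 [ 426.47003 -233.09789] ((426.4374694824219, -233.2570343017578), (37.836158752441406, 40.4135627746582), 72.59909057617188)
16 (427.1693115234375, -231.78378295898438) 20.314903259277344 [ 427.18625 -231.21825] ((427.1544189453125, -231.37344360351562), (36.904197692871094, 39.41811752319336), 72.59906005859375)
```

```bash
python3 -m crank '1 .0055 .0015 -.02 0;1 0 0 -.02 0;1 0 0 -.02 0;1 0 0 -.02 0;1 0 0 -.02 0;1 0 0 -.02 0;1 0 0 -.01 0;1 0 0 0 0'
python3 - <<'E'
from h import *
P=[]
for i in range(3):
    C=cam('wrist');im=get_image('wrist')[:,:,::-1].copy();s=read_state();print(s['position'],s['eef_rot'])
cv2.imwrite('pics/w2.png',im)
m=((im.min(2)>95)).astype(np.uint8);mm=np.zeros_like(m);u,v=map(int,proj(C,[427,-232,16],True));print(u,v)
a=70;mm[max(v-a,0):v+a,u-a:u+a]=m[max(v-a,0):v+a,u-a:u+a]
cs,h=cv2.findContours(mm,cv2.RETR_CCOMP,cv2.CHAIN_APPROX_NONE)
for c in cs:
    if cv2.contourArea(c)<300: continue
    P=np.array([hit(C,p[0],16,True)[:2] for p in c],np.float32);(cc,r)=cv2.minEnclosingCircle(P);print(cc,r,cv2.fitEllipse(P))
E
```

```text
time_s: 2.25
position: [425.1, -232.3, 59.4]
eef_rot: [-0.002, 0.842, 0.54, -0.001]
force: [0.0, -0.6, 0.4]
opening: 0.997
[ 426.05341283 -232.61443186   60.65718897] [-8.56060532e-04  8.41836377e-01  5.39731682e-01 -7.02609434e-04]
[ 426.82124555 -232.83443182   61.525861  ] [ 6.13062651e-05  8.41815244e-01  5.39765769e-01 -6.77953683e-05]
[ 427.27093757 -232.95773244   62.05306074] [6.56249417e-04 8.41805585e-01 5.39780335e-01 3.40051232e-04]
316 266
(427.08709716796875, -231.57037353515625) 29.180870056152344 ((427.2309875488281, -231.80284118652344), (53.746158599853516, 57.88882064819336), 156.63548278808594)
(427.24798583984375, -231.57797241210938) 19.736623764038086 ((428.0630187988281, -229.97251892089844), (33.669063568115234, 38.297607421875), 64.78238677978516)
```

View pics/w2.png

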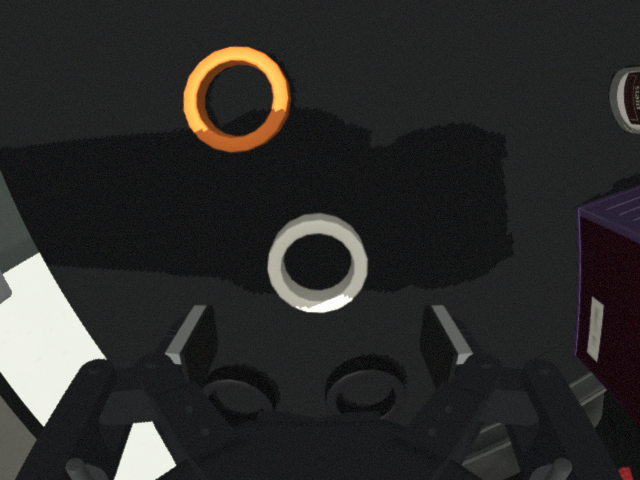

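The ring is at (318,262), centre (427,−232), right under the TCP. Now I descend and grip.

```bash
python3 -m crank '1 .0003 .0005 -.02 0;1 0 0 -.02 0;1 0 0 -.013 0;1 0 0 -.006 0;1 0 0 0 0;1 0 0 0 0;.4 0 0 0 0;.2 0 0 0 0' 40;python3 -m crank '0 0 0 0 0;-.2 0 0 0 0;-.4 0 0 0 0;-.4 0 0 0 0;-.4 0 0 0 0;-.4 0 0 0 0;-.4 0 0 0 0;-.4 0 0 0 0'
python3 - <<'E'
from h import *
C=cam('wrist');im=get_image('wrist')[:,:,::-1].copy();s=read_state();print(s['position'],s['force'],s['opening'])
cv2.imwrite('pics/w3.png',im)
E
```

```text
time_s: 3.07
position: [427.7, -232.3, 3.3]
eef_rot: [0.001, 0.842, 0.54, 0.001]
force: [0.3, -0.4, 0.5]
opening: 0.75
time_s: 3.73
position: [427.6, -232.3, 3.9]
eef_rot: [0.001, 0.842, 0.54, 0.0]
force: [-1.4, 0.0, 8.9]
opening: 0.634
[ 427.60103032 -232.29744895    3.86068988] [-1.30077419  0.60293715  8.11479602] 0.638066022245156
```

View pics/w3.png

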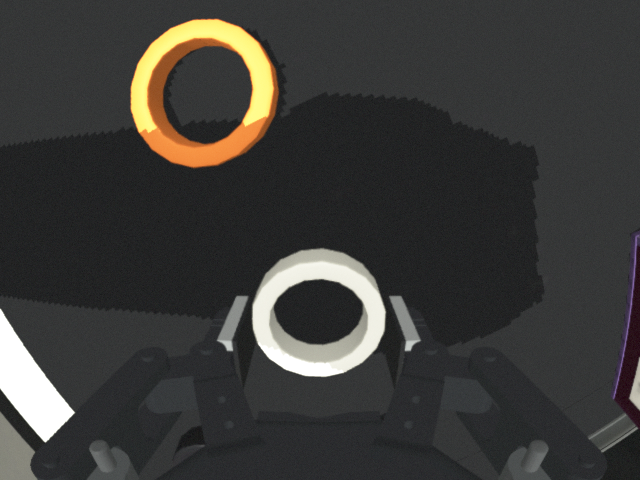

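The gripper stopped on the ring at opening 0.64, with about 8 N upward from a light table touch. Next I lift and check.

```bash
python3 -m crank '-.4 0 0 .003 0;-.4 0 0 .01 0;-.4 0 0 .02 0;-.4 0 0 .03 0;-.4 0 0 .03 0;-.4 0 0 .02 0;-.4 0 0 .01 0;-.4 0 0 0 0'
python3 - <<'E'
from h import *
for i in range(2):
  C=cam('wrist');im=get_image('wrist')[:,:,::-1].copy();s=read_state();print(s['position'],s['force'],s['opening'])
cv2.imwrite('pics/w4.png',im)
S=get_image('scene')[:,:,::-1][270:380,370:550];cv2.imwrite('pics/s4.png',cv2.resize(get_image('scene')[:,:,::-1][220:380,350:550],(800,640))[:600])
E
```

```text
time_s: 4.45
position: [428.5, -232.7, 128.4]
eef_rot: [0.003, 0.842, 0.54, 0.002]
force: [-0.0, 0.3, -0.3]
opening: 0.64
[ 427.55627499 -232.34308249  126.88181531] [-0.07787946  0.08423584 -0.90380991] 0.6339858093909548
[ 426.78609514 -232.00640495  125.73357709] [-0.8402727  -0.0242191  -0.96975469] 0.633171534235014
```

View pics/w4.png

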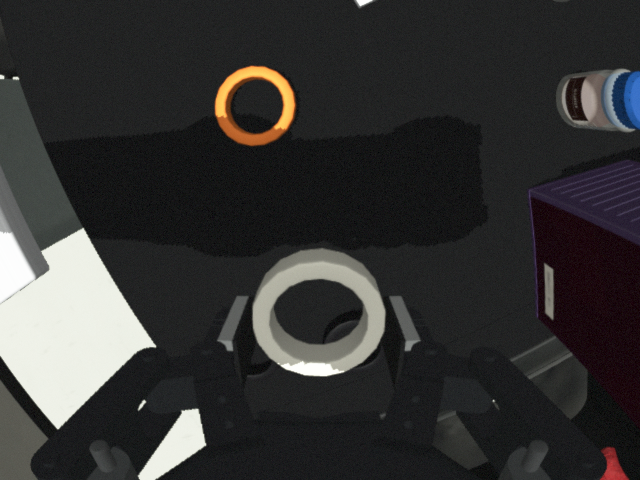

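View pics/s4.png

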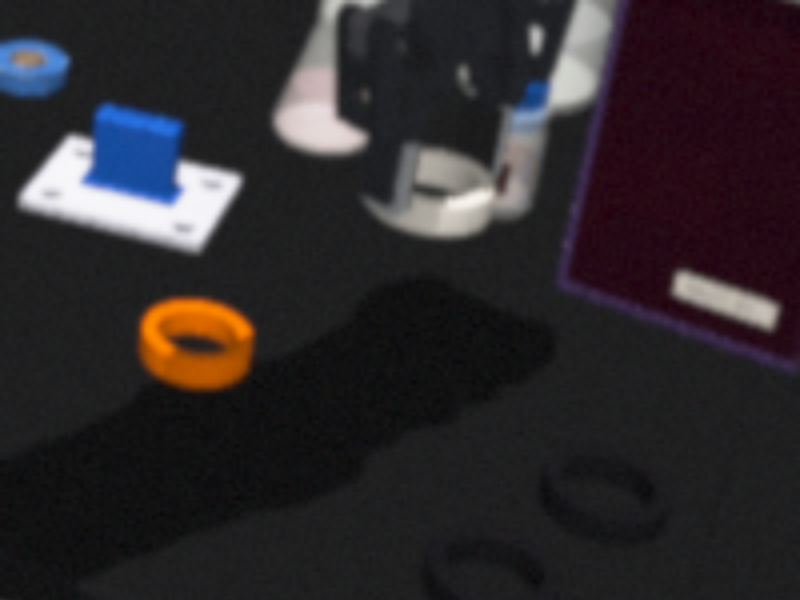

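The white ring is held level between the pads at (319,312) in the wrist view; the scene view agrees and the look-alikes are untouched. Next I carry it towards the chamber.

```bash
python3 -m crank '-.4 .005 .015 .003 0;-.4 .005 .03 .003 0;-.4 .005 .03 .003 0;-.4 .005 .03 .003 0;-.4 .005 .03 .003 0;-.4 .005 .03 .003 0;-.4 .005 .03 .003 0;-.4 .005 .03 .003 0';python3 -m crank '-.4 -.005 .03 0 0;-.4 -.005 .03 0 0;-.4 -.005 .03 0 0;-.4 -.005 .03 0 0;-.4 -.005 .03 0 0;-.4 -.005 .03 0 0;-.4 -.005 .03 0 0;-.4 -.005 .015 0 0'
python3 -m crank '-.4 0 0 0 0;-.4 0 0 0 0;-.4 0 0 0 0;-.4 0 0 0 0;-.4 0 0 0 0;-.4 0 0 0 0;-.4 0 0 0 0;-.4 0 0 0 0'
python3 - <<'E'
from h import *
C=cam('wrist');s=read_state();im=get_image('wrist')[:,:,::-1].copy();print(s['position'],s['eef_rot'],s['opening'])
cv2.imwrite('pics/w5.png',im)
np.save('C5.npy',np.array([C[0],np.c_[C[1],C[1],C[1]]]));np.save('S5.npy',np.r_[s['position'],s['eef_rot']])
E
```

```text
time_s: 5.32
position: [466.2, -5.4, 148.3]
eef_rot: [-0.001, 0.842, 0.54, -0.001]
force: [0.1, 1.0, -0.5]
opening: 0.635
time_s: 5.98
position: [425.6, 222.5, 148.3]
eef_rot: [-0.001, 0.84, 0.542, -0.0]
force: [-0.1, 0.5, -0.3]
opening: 0.633
time_s: 6.65
position: [427.2, 217.6, 149.4]
eef_rot: [0.0, 0.842, 0.54, 0.0]
force: [-0.1, -0.5, 0.4]
opening: 0.635
[427.22902158 217.59151134 149.35472088] [3.11077828e-05 8.41947040e-01 5.39560170e-01 5.90310151e-05] 0.6349706875017228
```

View pics/w5.png

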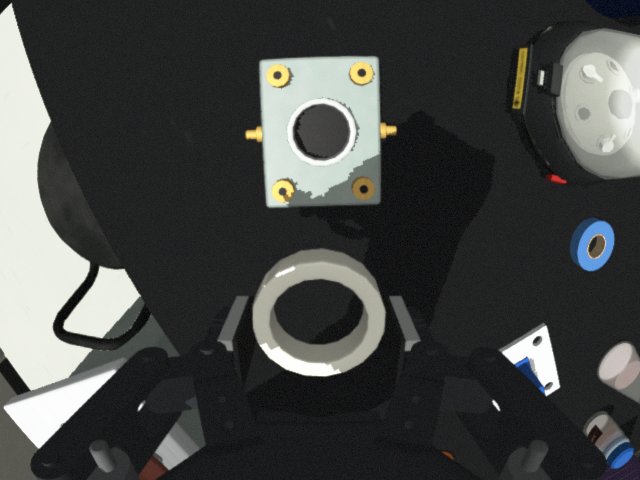

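The chamber is at about (321,131), with bosses at (278,75), (361,73), (283,190) and (364,188). The held ring is at (319,312). Next I measure the seat, the yaw, and the ring's place in the gripper.

```bash
cat > ch.py <<'E'
from h import *
def bosses(im,C,guess,fish=True,z=40):
    hsv=cv2.cvtColor(im,cv2.COLOR_BGR2HSV)
    m=((hsv[...,0]>12)&(hsv[...,0]<35)&(hsv[...,1]>110)&(hsv[...,2]>60)).astype(np.uint8)
    m=cv2.morphologyEx(m,cv2.MORPH_CLOSE,np.ones((5,5)))
    cs,_=cv2.findContours(m,cv2.RETR_EXTERNAL,cv2.CHAIN_APPROX_NONE)
    out=[]
    for c in cs:
        if cv2.contourArea(c)<100: continue
        (uv,r)=cv2.minEnclosingCircle(c); q=hit(C,uv,z,fish)
        if np.hypot(*(q[:2]-guess))<65 and np.pi*r*r<cv2.contourArea(c)*1.5: 
            P=np.array([hit(C,p[0],z,fish)[:2] for p in c],np.float32);e=cv2.fitEllipse(P);out.append((np.array(e[0]),uv,e[1]))
    return out
def frame(pts):
    pts=np.array(pts);c=pts.mean(0);best=None
    L=np.array([[28,40],[28,-40],[-28,40],[-28,-40]],float)
    # order by assignment at yaw guess -23
    y=np.radians(-23.3)
    for _ in range(5):
        R=np.array([[np.cos(y),-np.sin(y)],[np.sin(y),np.cos(y)]]);T=L@R.T
        o=[np.argmin(np.hypot(*(pts-c-t).T)) for t in T];Q=pts[o]-c
        y+= np.arctan2((T[:,0]*Q[:,1]-T[:,1]*Q[:,0]).sum(),(T*Q).sum())
    return c,np.degrees(y),np.hypot(*(Q-L@R.T).T)
E
python3 - <<'E'
from ch import *
C=cam('wrist');im=cv2.imread('pics/w5.png')
b=bosses(im,C,np.array([456,280]));[print(x) for x in b]
print(frame([x[0] for x in b]))
# collar: white bright ring
m=(im.min(2)>222).astype(np.uint8);mm=m*0;mm[90:175,280:365]=m[90:175,280:365]
cs,_=cv2.findContours(mm,cv2.RETR_CCOMP,cv2.CHAIN_APPROX_NONE)
for c in cs:
    if cv2.contourArea(c)<800: continue
    P=np.array([hit(C,p[0],46,True)[:2] for p in c],np.float32);print('collar',cv2.fitEllipse(P),cv2.minEnclosingCircle(P))
# held ring
s=np.load('S5.npy');p=s[:3]
g=((im.max(2).astype(int)-im.min(2)<40)&(im.min(2)>85)).astype(np.uint8);mm=g*0;mm[245:380,250:390]=g[245:380,250:390]
mm=cv2.morphologyEx(mm,cv2.MORPH_OPEN,np.ones((3,3)));cv2.imwrite('pics/m5.png',mm*255)
cs,_=cv2.findContours(mm,cv2.RETR_CCOMP,cv2.CHAIN_APPROX_NONE)
for c in cs:
    if cv2.contourArea(c)<1500: continue
    e=cv2.fitEllipse(c);print('ring px',e)
    for z in (-3.5,12.5):
        P=np.array([hit(C,q[0],p[2]+z,True)[:2] for q in c],np.float32);print(z,cv2.fitEllipse(P),np.array(cv2.minEnclosingCircle(P)[0])-p[:2])
E
```

```text
(array([418.82162476, 255.94364929]), (283.0, 190.0), (13.636220932006836, 15.12718391418457))
(array([469.10928345, 234.59300232]), (362.6369934082031, 187.92465209960938), (14.383402824401855, 15.711466789245605))
(array([449.19778442, 328.49331665]), (277.90216064453125, 75.35869598388672), (14.2417573928833, 15.17734432220459))
(array([499.91577148, 307.15136719]), (360.8611145019531, 73.02777862548828), (14.483424186706543, 15.238831520080566))
(array([459.26111603, 281.54533386]), np.float64(-22.878574706573605), array([0.78226104, 0.88163406, 0.81191145, 0.97976831]))
collar ((458.75732421875, 281.5859680175781), (43.88959884643555, 44.02654266357422), 148.0550079345703) ((458.6645812988281, 281.6065673828125), 22.560714721679688)
collar ((458.8939514160156, 281.6754455566406), (39.03050994873047, 39.04475402832031), 68.10926818847656) ((458.802001953125, 281.6553955078125), 19.93056869506836)
ring px ((318.2323303222656, 313.1616516113281), (127.03092193603516, 132.1767120361328), 88.27030944824219)
-3.5 ((424.35540771484375, 210.39476013183594), (60.03514099121094, 66.52153778076172), 154.4337158203125) [-2.3691583  -7.12073192]
12.5 ((428.2597351074219, 218.8799591064453), (53.43404769897461, 59.207244873046875), 154.43373107910156) [1.47968814 1.3561205 ]
ring px ((318.3343505859375, 311.4523010253906), (66.177734375, 90.00148010253906), 89.55974578857422)
-3.5 ((425.7552185058594, 213.3209686279297), (34.120121002197266, 40.252647399902344), 66.17007446289062) [-1.1905084  -3.46472606]
12.5 ((429.505615234375, 221.48443603515625), (30.36848258972168, 35.82671356201172), 66.17008209228516) [2.52879092 4.61017933]
```

View pics/m5.png

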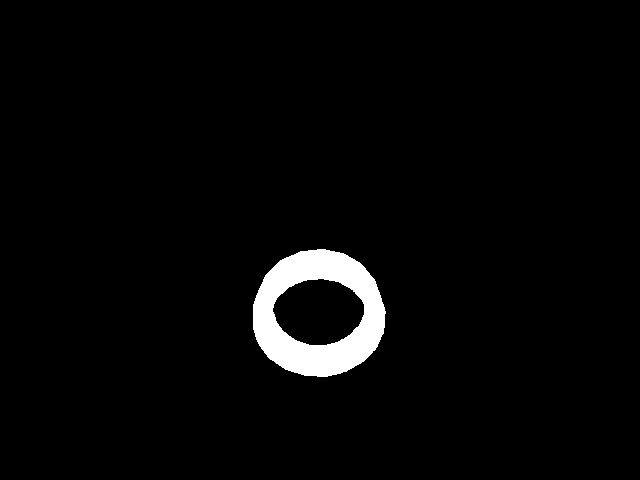

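```bash
cat > hr.py <<'E'
from h import *
from scipy.optimize import least_squares
def held(im,C,s,off=3.5,verbose=True):
    p=s['position'];q=s['eef_rot'];yaw=2*np.arctan2(q[2],q[1]);tx=np.array([np.cos(yaw),np.sin(yaw)]);ty=np.array([tx[1],-tx[0]])
    g=((im.max(2).astype(int)-im.min(2)<40)&(im.min(2)>85)).astype(np.uint8);mm=g*0;mm[245:380,250:390]=g[245:380,250:390]
    mm=cv2.morphologyEx(mm,cv2.MORPH_OPEN,np.ones((3,3)))
    cs,_=cv2.findContours(mm,cv2.RETR_CCOMP,cv2.CHAIN_APPROX_NONE);cs=sorted(cs,key=cv2.contourArea)[-2:]
    o=cs[1].reshape(-1,2);i=cs[0].reshape(-1,2)
    u0=318
    f=lambda c,fn:fn(c[np.abs(c[:,0]-u0)<8][:,1])
    ext=[(f(o,np.max),'top',-28),(f(i,np.min),'top',20),(f(o,np.min),'bot',28),(f(i,np.max),'bot',-20)]
    r=[]
    for v,w,x in ext:
        z=p[2]-off+(16 if w=='top' else 0)
        h=hit(C,(u0,v),z,True)[:2]-p[:2];r.append(h@tx-x)
    return r,tx,ty,o
E
python3 - <<'E'
from hr import *
C=cam('wrist');im=cv2.imread('pics/w5.png');S=np.load('S5.npy');s=dict(position=S[:3],eef_rot=S[3:])
for off in (1,3.5,6):
    r,tx,ty,o=held(im,C,s,off);print(off,np.round(r,2))
print(tx,ty)
for u in (o[:,0].min(),o[:,0].max()):
    h=hit(C,(u,315),S[2]+8,True)[:2]-S[:2];print(h@ty)
E
```

```text
1 [ 2.33  0.93 -1.23 -0.08]
3.5 [ 0.31 -0.18 -2.11 -1.78]
6 [-1.72 -1.28 -2.99 -3.48]
[0.41774964 0.90856218] [ 0.90856218 -0.41774964]
-26.76821783272022
28.23077015823745
```

```bash
python3 -m crank '-.4 .0108 .0214 0 0;-.4 .0105 .0215 0 0;-.4 .0105 .0215 0 0;-.4 0 0 -.02 0;-.4 0 0 -.02 0;-.4 0 0 -.02 0;-.4 0 0 -.015 0;-.4 0 0 0 0';
python3 -m crank '-.4 0 0 0 0;-.4 0 0 0 0;-.4 0 0 0 0;-.4 0 0 0 0;-.4 0 0 0 0;-.4 0 0 0 0;-.4 0 0 0 0;-.4 0 0 0 0'
python3 - <<'E'
from hr import *
from ch import *
C=cam('wrist');s=read_state();im=get_image('wrist')[:,:,::-1].copy();print(s['position'],s['eef_rot'],s['opening'])
cv2.imwrite('pics/w6.png',im)
b=bosses(im,C,np.array([459,281]));[print(x) for x in b]
r,tx,ty,o=held(im,C,s,2.7);print(np.round(r,2))
for n,(x0,y0,x1,y1) in dict(top=(215,200,305,290),scene=(230,215,330,290)).items():
    I=get_image(n)[:,:,::-1];cv2.imwrite(f'pics/{n}6.png',cv2.resize(I[y0:y1,x0:x1],None,fx=6,fy=6,interpolation=cv2.INTER_CUBIC))
E
```

```text
time_s: 7.37
position: [456.9, 281.1, 71.4]
eef_rot: [0.0, 0.842, 0.54, -0.003]
force: [-0.3, -0.8, -2.4]
opening: 0.634
time_s: 8.03
position: [458.9, 282.5, 74.5]
eef_rot: [-0.0, 0.842, 0.54, 0.0]
force: [-0.2, 0.3, 0.4]
opening: 0.631
[458.86436185 282.49404769  74.49068233] [-2.40963296e-05  8.41674417e-01  5.39985323e-01  1.62475860e-04] 0.6308815115221016
(array([500.28277588, 308.35983276]), (372.0702209472656, 198.49574279785156), (14.635530471801758, 16.206806182861328))
[ 0.84  0.05 -0.21 21.44]
```

View pics/w6.png

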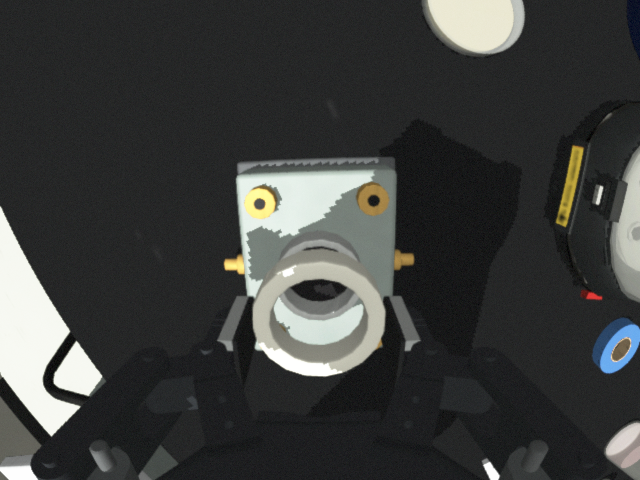

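View pics/top6.png

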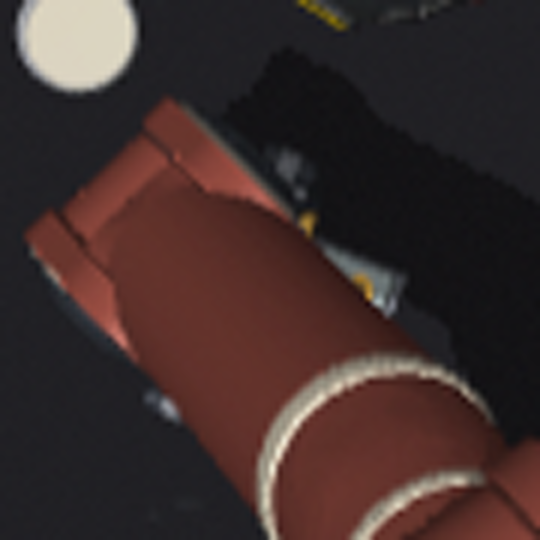

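View pics/scene6.png

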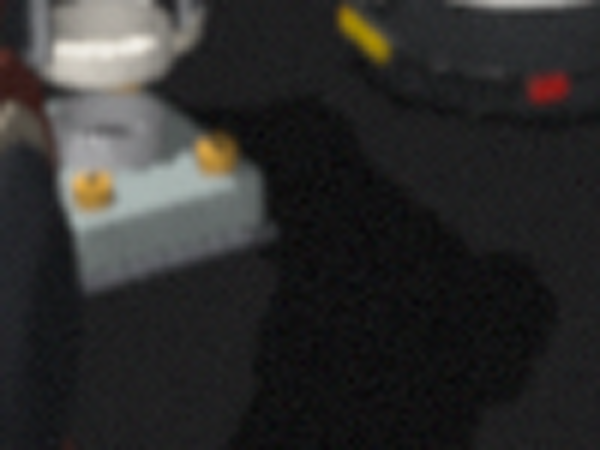

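The ring hangs centred over the collar as far as this view tells (within about 1 mm). Next I lower it, watching the force.

```bash
python3 -m crank '-.4 0 0 -.01 0;-.4 0 0 -.007 0;-.4 0 0 -.003 0;-.4 0 0 -.001 0;-.4 0 0 -.001 0;-.4 0 0 0 0;-.4 0 0 0 0;-.4 0 0 0 0';python3 -m crank '-.4 0 0 -.001 0;-.4 0 0 0 0;-.4 0 0 0 0;-.4 0 0 -.001 0;-.4 0 0 0 0;-.4 0 0 0 0;-.4 0 0 0 0;-.4 0 0 0 0'
python3 - <<'E'
from h import *
im=get_image('wrist')[:,:,::-1].copy();cv2.imwrite('pics/w7.png',im)
I=get_image('scene')[:,:,::-1];cv2.imwrite('pics/s7.png',cv2.resize(I[205:275,225:305],None,fx=7,fy=7,interpolation=cv2.INTER_CUBIC))
E
```

```text
time_s: 8.85
position: [459.0, 282.6, 52.5]
eef_rot: [-0.0, 0.842, 0.54, 0.0]
force: [0.1, -0.4, -0.2]
opening: 0.633
time_s: 9.52
position: [458.8, 282.4, 50.3]
eef_rot: [-0.0, 0.842, 0.54, 0.0]
force: [0.1, -0.6, -0.8]
opening: 0.633
```

View pics/w7.png

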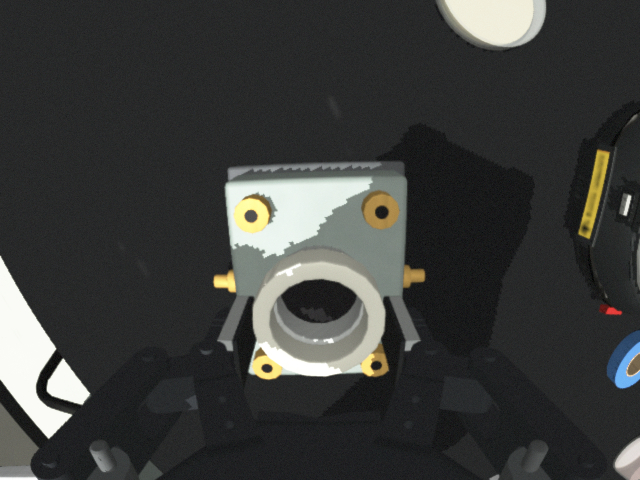

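View pics/s7.png

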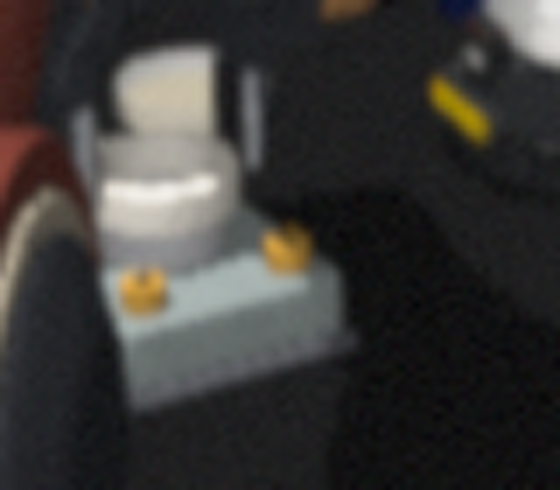

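All four bosses show: (254,214), (381,211), (268,367) and (376,365). The ring is at (319,312), almost on the collar. Next I check the centring in this same view.

Run:
```python
from hr import *
from ch import *
C=cam('wrist');im=cv2.imread('pics/w7.png');s=read_state();print(s['position'],s['force'])
pts=[]
for (u,v) in ((252,214.5),(381,211),(268,367),(376,365)):
    # dark hole centroid refine
    u0,v0=int(u),int(v);w=im[v0-9:v0+10,u0-9:u0+10].max(2)<70
    yy,xx=np.nonzero(w);k=(np.hypot(xx-9,yy-9)<8);uv=(u0-9+xx[k].mean(),v0-9+yy[k].mean());q=hit(C,uv,40,True)[:2];print(np.round(uv,1),k.sum(),q.round(1));pts.append(q)
c,y,e=frame(pts);print(c,y,e)
r,tx,ty,o=held(im,C,s,3.0);print(np.round(r,2))
for u in (o[:,0].min(),o[:,0].max()):
    h=hit(C,(u,313),s['position'][2]+9,True)[:2]-s['position'][:2];print(h@ty)
d=c-s['position'][:2];print('chamber rel tcp in tool',d@tx,d@ty)
```

```text
[458.83452268 282.46440497  50.33096271] [ 0.76674897 -0.35968208 -0.04434199]
[nan nan] 0 [nan nan]
[381.3 211.9] 124 [500.4 307.5]
[266.6 367.9] 49 [418.  255.6]
[376.  365.1] 65 [469.6 233.9]
[nan nan] nan [nan nan nan nan]
[ 0.61 -0.06 -0.3  10.54]
-27.62146789059028
29.768658575844285
chamber rel tcp in tool nan nan<stdin>:8: RuntimeWarning: Mean of empty slice.
  ret = ret.dtype.type(ret / rcount)
```

```bash
python3 -m crank '-.4 -.0005 -.0005 0 0;-.4 0 0 -.0007 0;-.4 0 0 0 0;-.4 0 0 0 0;-.4 0 0 0 0;-.4 0 0 0 0;-.4 0 0 0 0;-.4 0 0 0 0';python3 -m crank '-.4 0 0 -.0007 0;-.4 0 0 0 0;-.4 0 0 0 0;-.4 0 0 0 0;-.4 0 0 0 0;-.4 0 0 0 0;-.4 0 0 0 0;-.4 0 0 0 0'
```

```text
time_s: 10.28
position: [458.3, 281.9, 49.9]
eef_rot: [0.0, 0.842, 0.54, -0.0]
force: [-2.0, -1.8, 5.2]
opening: 0.637
time_s: 10.95
position: [458.3, 281.9, 49.9]
eef_rot: [0.0, 0.842, 0.54, 0.0]
force: [-3.0, -2.1, 10.6]
opening: 0.634
```

Contact came at TCP z = 49.9 with about 10 N on the collar. Now I release gently.

```bash
python3 -m crank '-.4 0 0 .0005 0;.3 0 0 0 0;.35 0 0 0 0;.45 0 0 0 0;.6 0 0 0 0;.8 0 0 0 0;1 0 0 0 0;1 0 0 0 0' 20;python3 -m crank '1 0 0 .005 0;1 0 0 .02 0;1 0 0 .03 0;1 0 0 .03 0;1 -.008 -.016 .01 0;1 -.008 -.016 0 0;1 -.008 -.016 0 0;1 -.008 -.016 0 0'
python3 -m crank '1 0 0 0 0;1 0 0 0 0;1 0 0 0 0;1 0 0 0 0;1 0 0 0 0;1 0 0 0 0;1 0 0 0 0;1 0 0 0 0'
python3 - <<'E'
from h import *
C=cam('wrist');s=read_state();im=get_image('wrist')[:,:,::-1].copy();cv2.imwrite('pics/w8.png',im);print(s['position'])
I=get_image('scene')[:,:,::-1];cv2.imwrite('pics/s8.png',cv2.resize(I[205:275,225:305],None,fx=7,fy=7,interpolation=cv2.INTER_CUBIC))
E
```

```text
time_s: 11.62
position: [458.3, 282.0, 49.3]
eef_rot: [-0.0, 0.842, 0.54, -0.0]
force: [-0.2, -0.8, -0.5]
opening: 0.999
time_s: 12.28
position: [426.1, 217.4, 145.2]
eef_rot: [0.0, 0.842, 0.54, 0.001]
force: [0.3, 0.2, 0.5]
opening: 0.999
time_s: 12.95
position: [426.3, 218.3, 144.3]
eef_rot: [-0.0, 0.842, 0.54, -0.0]
force: [-0.3, -0.5, 0.1]
opening: 0.996
[426.3468637  218.26314758 144.30342475]
```

View pics/w8.png

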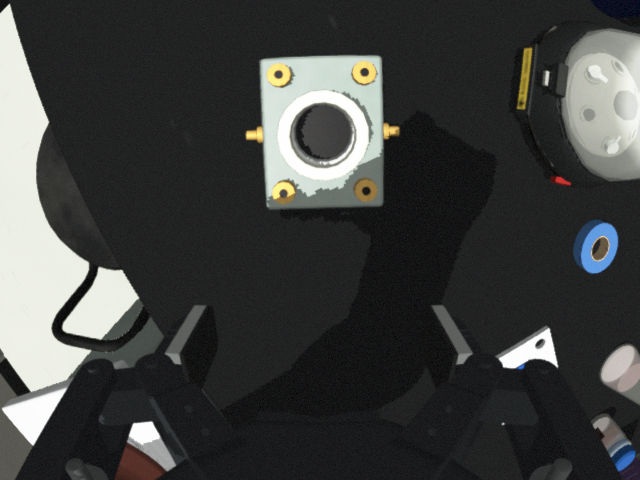

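View pics/s8.png

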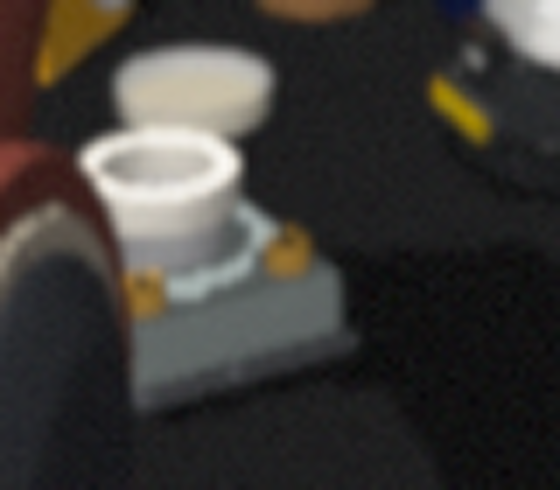

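The ring sits flat on the collar, around (324,135). Next I check its centring against the bosses. That also gives the chamber frame.

Run:
```python
from ch import *
C=cam('wrist');im=cv2.imread('pics/w8.png')
b=bosses(im,C,np.array([459,281]));[print(x[0],x[2]) for x in b]
print(frame([x[0] for x in b]))
m=(im.min(2)>205).astype(np.uint8);mm=m*0;mm[85:190,270:375]=m[85:190,270:375]
mm=cv2.morphologyEx(mm,cv2.MORPH_OPEN,np.ones((5,5)))
cs,_=cv2.findContours(mm,cv2.RETR_CCOMP,cv2.CHAIN_APPROX_NONE)
for c in cs:
    if cv2.contourArea(c)<1500: continue
    P=np.array([hit(C,p[0],62,True)[:2] for p in c],np.float32);print(cv2.fitEllipse(P),cv2.minEnclosingCircle(P))
# cover from top
I=get_image('top')[:,:,::-1].copy();cv2.imwrite('pics/top8.png',I)
```

```text
[418.48147583 255.62435913] (14.189146995544434, 15.806539535522461)
[469.24380493 234.27580261] (14.426107406616211, 15.848371505737305)
[449.14126587 328.13619995] (14.387598991394043, 15.03026294708252)
[500.02197266 306.80856323] (14.544147491455078, 15.303936004638672)
(array([459.22212982, 281.21123123]), np.float64(-22.897090984306427), array([0.66142349, 0.83356095, 0.83101068, 0.71728041]))
((452.4748229980469, 282.2701721191406), (63.40961837768555, 64.24420928955078), 13.256865501403809) ((449.1661682128906, 283.93328857421875), 36.85492706298828)
((458.2720031738281, 280.31268310546875), (40.62186813354492, 40.85528564453125), 75.27376556396484) ((458.2282409667969, 280.2002868652344), 20.797748565673828)
```

Ring centre reads within about 1.3 mm of the boss centre, and that figure carries some view bias, so the ring is well seated. Now to the cover.

```bash
python3 -m crank '1 .008 -.02 .0016 1.9;1 .008 -.02 .0016 1.9;1 .008 -.02 .0016 1.9;1 .008 -.02 .0016 1.9;1 .008 -.02 .0016 1.9;1 .008 -.02 .0016 1.9;1 .008 -.02 .0016 1.9;1 .008 -.02 .0016 1.9';python3 -m crank '1 .008 -.02 .0016 1.9;1 .008 -.02 .0016 1.9;1 .008 -.02 .0016 1.9;1 .008 -.02 .0016 1.9;1 .008 -.02 .0016 1.9;1 .008 -.02 .0016 1.9;1 .008 -.02 .0016 1.9;1 .008 -.02 .0016 1.9'
python3 -m crank '1 0 0 0 0;1 0 0 0 0;1 0 0 0 0;1 0 0 0 0;1 0 0 0 0;1 0 0 0 0;1 0 0 0 0;1 0 0 0 0'
python3 - <<'E'
from h import *
C=cam('wrist');s=read_state();im=get_image('wrist')[:,:,::-1].copy();cv2.imwrite('pics/w9.png',im);print(s['position'],s['eef_rot'],s['joint_pos'])
E
```

```text
time_s: 13.77
position: [490.6, 56.9, 157.3]
eef_rot: [-0.0, 0.762, 0.647, 0.0]
force: [0.2, -0.9, -0.5]
opening: 1.0
time_s: 14.43
position: [554.5, -103.2, 170.0]
eef_rot: [-0.0, 0.67, 0.742, -0.0]
force: [0.5, 0.2, 0.0]
opening: 0.998
time_s: 15.1
position: [554.3, -101.6, 170.1]
eef_rot: [-0.0, 0.67, 0.742, -0.0]
force: [-0.1, -1.3, 0.1]
opening: 1.003
[ 554.25235744 -101.60155333  170.06460596] [-3.95127975e-05  6.70397605e-01  7.42002055e-01 -1.35913785e-05] [ 0.39198173  0.57480087 -0.38896795  1.74829698  0.27262256  0.87200592
 -0.01598657]
```

View pics/w9.png

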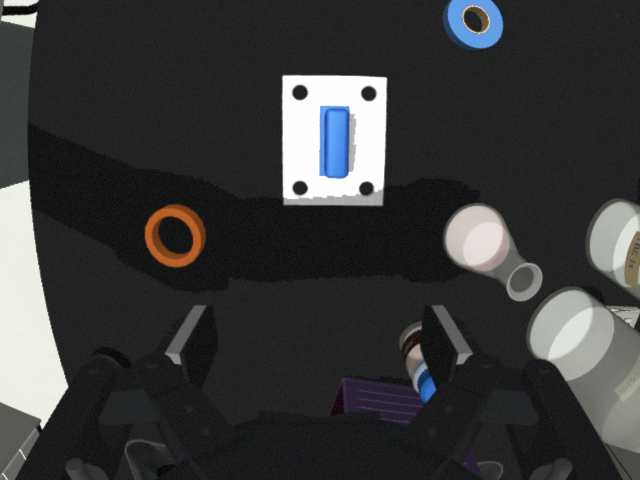

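View pics/top8.png

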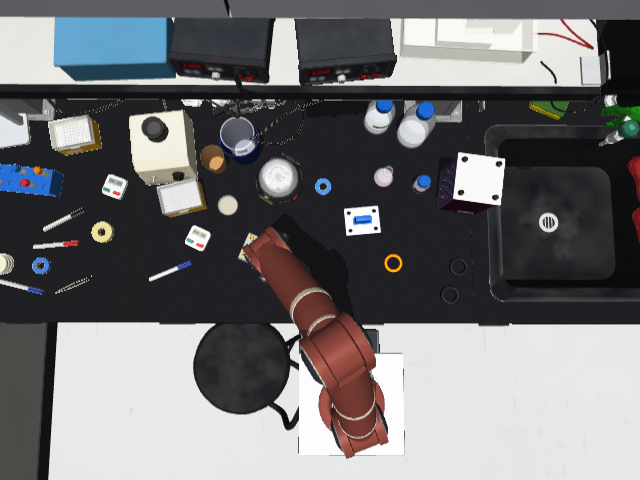

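The cover in the wrist view has holes at (300,93), (368,94), (300,188) and (366,188), with its bar at (336,142). The purple box's white lid at top (480,180) has no blue bar, so this is the only plate that fits. Next I measure it.

Run:
```python
from h import *
C=cam('wrist');im=cv2.imread('pics/w9.png');s=read_state();pts=[]
g=im.max(2)
for u,v in ((300,93),(368,94),(300,188),(366,188)):
    w=(g[v-13:v+14,u-13:u+14]<90).astype(np.uint8);cs,_=cv2.findContours(w,cv2.RETR_EXTERNAL,cv2.CHAIN_APPROX_NONE)
    c=max(cs,key=cv2.contourArea).reshape(-1,2)+[u-13,v-13]
    P=np.array([hit(C,p,6,True)[:2] for p in c],np.float32);e=cv2.fitEllipse(P);print(np.round(e[0],1),np.round(e[1],1));pts.append(np.array(e[0]))
p=np.array(pts);c=p.mean(0);lo=(p[0]+p[1]-p[2]-p[3]);sh=p[1]+p[3]-p[0]-p[2]
print('centre',c,'len',np.hypot(*lo)/2,np.hypot(*sh)/2,'yaw',np.degrees(np.arctan2(-lo[0],lo[1])),np.degrees(np.arctan2(sh[1],sh[0])))
q=s['eef_rot'];print('tool yaw-90',np.degrees(2*np.arctan2(q[2],q[1]))-90)
hsv=cv2.cvtColor(im,cv2.COLOR_BGR2HSV);m=((hsv[...,0]>95)&(hsv[...,0]<125)&(hsv[...,1]>120)).astype(np.uint8);mm=m*0;mm[95:190,305:360]=m[95:190,305:360]
cs,_=cv2.findContours(mm,0,1);c2=max(cs,key=cv2.contourArea);print('bar px',cv2.minAreaRect(c2))
print('bar top proj',[np.round(proj(C,[*(c+d),52],True)) for d in ((-8,25),(8,25),(8,-25),(-8,-25))])
```

```text
[528.4  -1.3] [10.7 11. ]
[583.8   4. ] [10.6 10.9]
[535.9 -80.3] [10.3 11.1]
[591.3 -74.9] [10.5 11. ]
centre [559.8780365  -38.11468628] len 79.35570827330682 55.66824181909865 yaw 5.417142406503309 5.5045805831921
tool yaw-90 5.791166136922612
bar px ((333.9999694824219, 141.5), (27.999996185302734, 70.99998474121094), 0.0)
bar top proj [array([328., 107.]), array([352., 109.]), array([344., 180.]), array([321., 177.])]
```

```bash
python3 -m crank '1 .0014 .016 0 -.3;1 .0014 .016 0 0;1 .0014 .016 0 0;1 .0014 .0155 -.01 0;1 0 0 -.03 0;1 0 0 -.03 0;1 0 0 -.03 0;1 0 0 -.02 0';python3 -m crank '1 0 0 -.018 0;1 0 0 -.01 0;1 0 0 -.006 0;1 0 0 0 0;.3 0 0 0 0;0 0 0 0 0;-.2 0 0 0 0;-.4 0 0 0 0' 60;python3 -m crank '-.55 0 0 0 0;-.7 0 0 0 0;-.85 0 0 0 0;-1 0 0 0 0;-1 0 0 0 0;-1 0 0 0 0;-1 0 0 0 0;-1 0 0 0 0'
python3 - <<'E'
from h import *
im=get_image('wrist')[:,:,::-1].copy();cv2.imwrite('pics/w10.png',im)
E
```

```text
time_s: 15.82
position: [558.6, -38.5, 47.6]
eef_rot: [-0.001, 0.672, 0.74, -0.001]
force: [0.0, -0.6, -0.3]
opening: 1.001
time_s: 16.48
position: [560.5, -38.6, 16.9]
eef_rot: [0.001, 0.673, 0.74, 0.001]
force: [-0.2, 0.0, 0.6]
opening: 0.455
time_s: 17.15
position: [560.5, -38.6, 16.6]
eef_rot: [0.001, 0.673, 0.74, 0.0]
force: [-0.8, -0.5, 5.8]
opening: 0.174
```

View pics/w10.png

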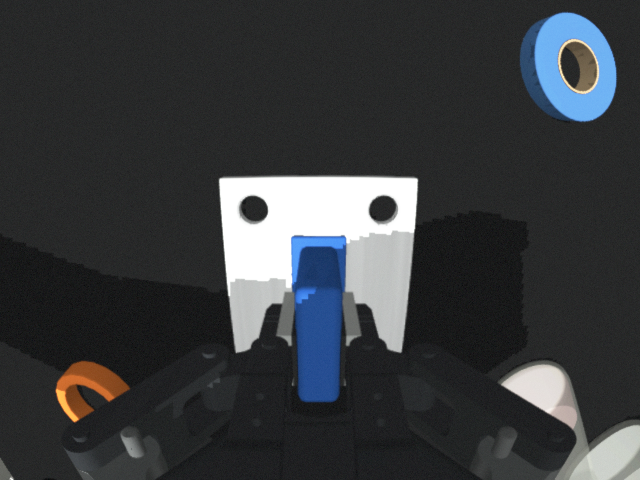

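The bar is gripped (opening 0.17), with the near holes at (254,209) and (383,208). Now I lift and check the hold.

```bash
python3 -m crank '-1 0 0 .004 0;-1 0 0 .01 0;-1 0 0 .02 0;-1 0 0 .03 0;-1 0 0 .03 0;-1 0 0 .03 0;-1 0 0 .01 0;-1 0 0 0 0';python3 -m crank '-1 0 0 0 0;-1 0 0 0 0;-1 0 0 0 0;-1 0 0 0 0;-1 0 0 0 0;-1 0 0 0 0;-1 0 0 0 0;-1 0 0 0 0'
cat > ho.py <<'E'
from h import *
def holes(im,C,s,off=10.6,guess=((254,209),(383,208))):
    p=s['position'];q=s['eef_rot'];yaw=2*np.arctan2(q[2],q[1]);tx=np.array([np.cos(yaw),np.sin(yaw)]);ty=np.array([tx[1],-tx[0]])
    out=[]
    g=im.max(2)
    for u,v in guess:
        w=(g[v-22:v+23,u-22:u+23]<110).astype(np.uint8);cs,_=cv2.findContours(w,0,1);c=max(cs,key=cv2.contourArea).reshape(-1,2)+[u-22,v-22]
        P=np.array([hit(C,x,p[2]-off,True)[:2] for x in c],np.float32);e=cv2.fitEllipse(P);d=np.array(e[0])-p[:2];out.append((d@tx,d@ty,e[1]))
    return out,tx,ty
E
python3 - <<'E'
from ho import *
C=cam('wrist');s=read_state();im=get_image('wrist')[:,:,::-1].copy();cv2.imwrite('pics/w11.png',im);print(s['position'],s['force'],s['wrist_torque'],s['opening'])
print(holes(im,C,s))
I=get_image('scene')[:,:,::-1];cv2.imwrite('pics/s11.png',cv2.resize(I[180:300,330:450],None,fx=5,fy=5,interpolation=cv2.INTER_CUBIC))
E
```

```text
time_s: 17.87
position: [561.4, -38.4, 152.6]
eef_rot: [0.002, 0.673, 0.74, 0.002]
force: [-0.5, -0.2, -3.3]
opening: 0.18
time_s: 18.53
position: [559.9, -38.5, 149.8]
eef_rot: [-0.0, 0.673, 0.74, -0.0]
force: [-0.7, 0.9, -3.2]
opening: 0.179
[559.88693051 -38.49559294 149.83440925] [-0.65914224  0.85126779 -3.23089944] [ 0.01104707 -0.01495038 -0.00308071] 0.17916848352204323
([(np.float64(41.31901638459904), np.float64(-28.04044444028663), (11.15337085723877, 11.902783393859863)), (np.float64(41.39365747167558), np.float64(26.867011702522436), (10.765414237976074, 11.849983215332031))], array([-0.09530868,  0.99544777]), array([0.99544777, 0.09530868]))
```

View pics/w11.png

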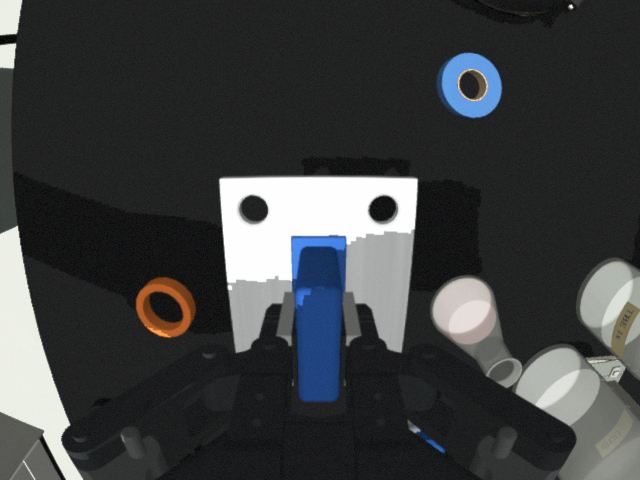

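View pics/s11.png

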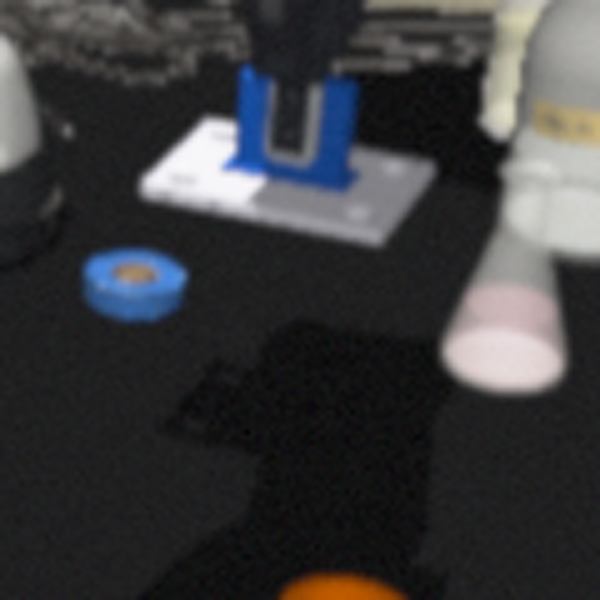

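The cover is held level: the holes are at the same pixels as on the table, so it hasn't slipped. Next I carry it above the chamber.

```bash
python3 -m crank '-1 -.0072 .0228 0 -2.02;-1 -.0072 .0228 0 -2.02;-1 -.0072 .0228 0 -2.02;-1 -.0072 .0228 0 -2.02;-1 -.0072 .0228 0 -2.02;-1 -.0072 .0228 0 -2.02;-1 -.0072 .0228 0 -2.02;-1 -.0072 .0228 0 -2.02';python3 -m crank '-1 -.0072 .0228 0 -2.02;-1 -.0072 .0228 0 -2.02;-1 -.0072 .0228 0 -2.02;-1 -.0072 .0228 0 -2.02;-1 -.0072 .0228 0 -2.02;-1 -.0072 .0228 0 -2.02;-1 0 0 0 0;-1 0 0 0 0'
python3 -m crank '-1 0 0 -.005 0;-1 0 0 -.01 0;-1 0 0 -.01 0;-1 0 0 -.005 0;-1 0 0 0 0;-1 0 0 0 0;-1 0 0 0 0;-1 0 0 0 0'
python3 - <<'E'
from ho import *
C=cam('wrist');s=read_state();im=get_image('wrist')[:,:,::-1].copy();cv2.imwrite('pics/w12.png',im);print(s['position'],s['eef_rot'],s['force'],s['opening'])
q=s['eef_rot'];print(np.degrees(2*np.arctan2(q[2],q[1]))-90)
cv2.imwrite('pics/w12c.png',cv2.resize(im[170:250,210:430],None,fx=3.6,fy=3.6,interpolation=cv2.INTER_CUBIC))
I=get_image('scene')[:,:,::-1];cv2.imwrite('pics/s12.png',cv2.resize(I[165:285,215:335],None,fx=5,fy=5,interpolation=cv2.INTER_CUBIC))
E
```

```text
time_s: 19.3
position: [502.0, 145.0, 150.2]
eef_rot: [0.0, 0.77, 0.637, 0.0]
force: [0.3, -0.3, -2.8]
opening: 0.181
time_s: 19.97
position: [458.1, 282.9, 150.2]
eef_rot: [-0.001, 0.832, 0.555, 0.0]
force: [-0.2, -1.2, -3.3]
opening: 0.183
time_s: 20.63
position: [459.5, 280.9, 120.3]
eef_rot: [-0.0, 0.833, 0.553, 0.0]
force: [-0.3, 0.4, -3.6]
opening: 0.179
[459.4633427  280.85625778 120.34360832] [-6.12052479e-05  8.33011631e-01  5.53255251e-01  4.94743878e-04] [-0.32690846  0.41022377 -3.64467835] 0.17863199672668348
-22.818741086365478
```

View pics/w12.png

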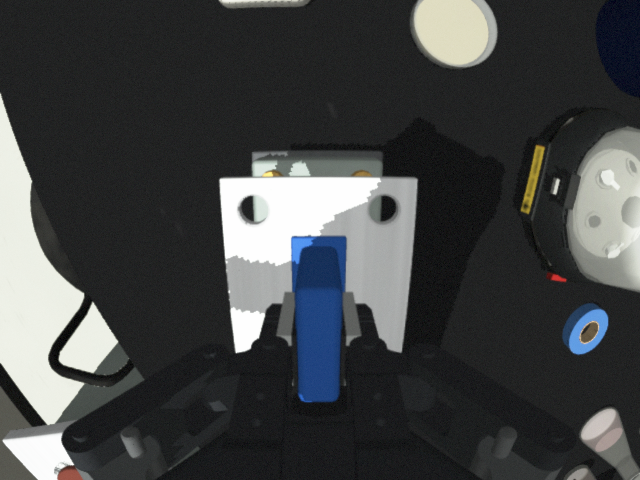

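View pics/w12c.png

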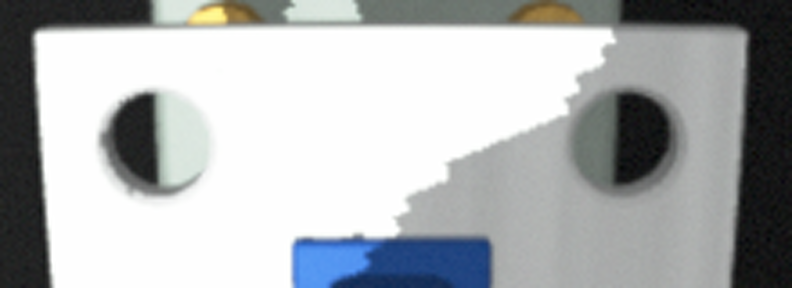

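View pics/s12.png

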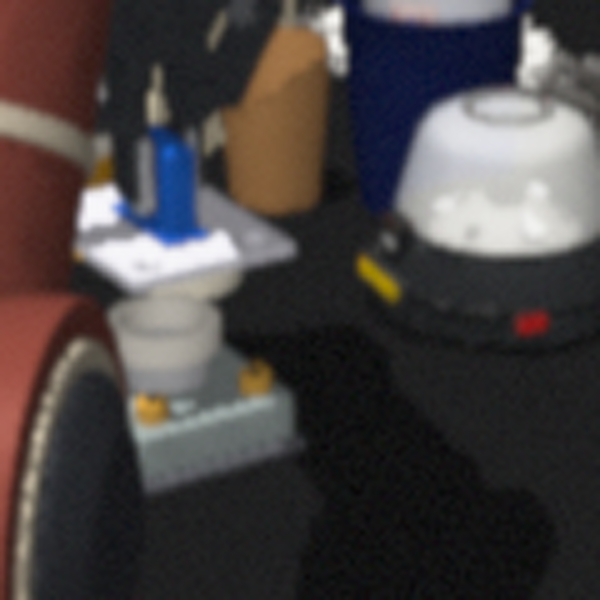

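The plate hangs level above the ring, with about 42 mm of clearance. The chamber's rear edge corners are at (252,152) and (382,152), symmetric about the plate's axis. Next I lower it to the hold height.

```bash
python3 -m crank '-1 -.0002 -.0003 -.006 0;-1 0 0 -.008 0;-1 0 0 -.006 0;-1 0 0 -.004 0;-1 0 0 -.0025 0;-1 0 0 0 0;-1 0 0 0 0;-1 0 0 0 0'
python3 - <<'E'
from ho import *
C=cam('wrist');s=read_state();im=get_image('wrist')[:,:,::-1].copy();cv2.imwrite('pics/w13.png',im);print(s['position'],s['eef_rot'],s['force'],s['opening'])
q=s['eef_rot'];yaw=2*np.arctan2(q[2],q[1]);print(np.degrees(yaw)-90)
cv2.imwrite('pics/w13c.png',cv2.resize(im[120:250,210:430],None,fx=3.6,fy=3.6,interpolation=cv2.INTER_CUBIC))
I=get_image('scene')[:,:,::-1];cv2.imwrite('pics/s13.png',cv2.resize(I[165:285,215:335],None,fx=5,fy=5,interpolation=cv2.INTER_CUBIC))
E
```

```text
time_s: 21.4
position: [459.1, 280.5, 93.7]
eef_rot: [-0.0, 0.833, 0.553, 0.0]
force: [-0.2, -0.3, -2.7]
opening: 0.178
[459.10226418 280.5277925   93.65711668] [-4.48811878e-05  8.32978617e-01  5.53305112e-01  2.72090479e-04] [-0.15989768 -0.29999706 -2.71756429] 0.1776632649513384
-22.811888497051484
```

View pics/w13c.png

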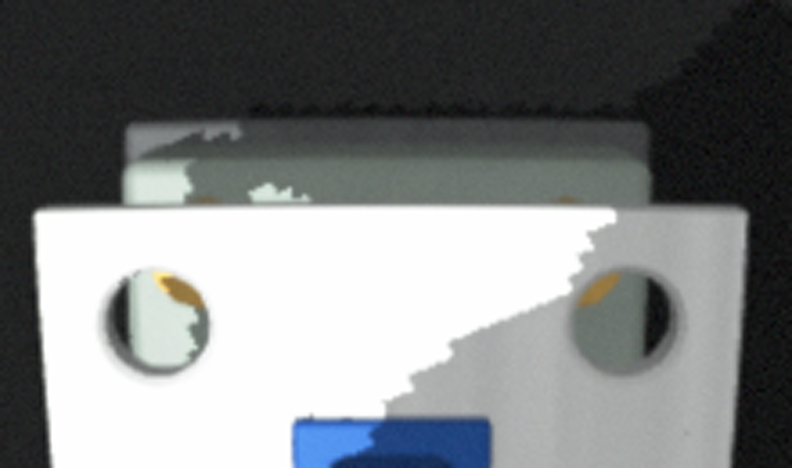

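View pics/s13.png

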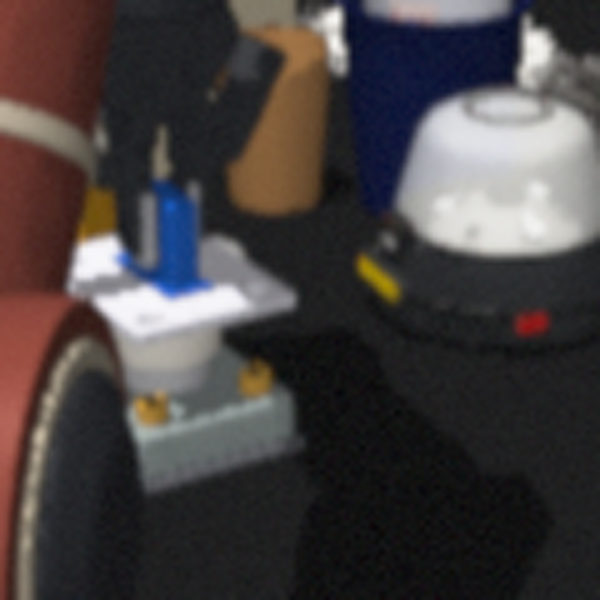

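Run:
```python
from ho import *
C=cam('wrist');s=read_state();p=s['position'];q=s['eef_rot'];yaw=2*np.arctan2(q[2],q[1]);tx=np.array([np.cos(yaw),np.sin(yaw)]);ty=np.array([tx[1],-tx[0]])
def t(cu,cv,z):
    d=hit(C,(210+(cu+.5)/3.6-.5,120+(cv+.5)/3.6-.5),z,True)[:2]-p[:2];return np.round([d@tx,d@ty],2)
print('deck side L,R in holes',t(130,330,30),t(648,330,30))
print('deck side L,R above',t(123,190,30),t(651,190,30))
print('deck far edge',t(250,158,30),t(500,158,30))
print('foot far edge (z~?)',[t(380,122,z) for z in (0,6,10)])
print('plate far edge top',t(150,208,p[2]-10.6),t(600,208,p[2]-10.6),'corners',t(34,212,p[2]-10.6),t(748,212,p[2]-10.6))
im=cv2.imread('pics/w13.png')
for n,(a,b) in dict(L=(157,323),R=(625,323)).items(): print('hole',n,t(a,b,p[2]-10.6))
# predicted bosses outline through the hole: chamber estimate
for c in ((459.2,281.2),(459.2,281.6)):
    R=np.radians(-22.85);cx=np.array([np.cos(R),np.sin(R)]);cy=np.array([-cx[1],cx[0]])
    for sx in (-1,1):
        b=np.array(c)+sx*28*cx+40*cy
        pts=[proj(C,[*(b+8*np.cos(a)*cx+8*np.sin(a)*cy),40],True) for a in np.linspace(0,6.28,13)]
        print(c,sx,[(round((u-210)*3.6),round((v-120)*3.6)) for u,v in pts])
```

```text
deck side L,R in holes [ 27.49 -41.29] [27.49 41.64]
deck side L,R above [ 50.1  -41.41] [50.08 41.14]
deck far edge [ 54.75 -21.25] [54.69 17.29]
foot far edge (z~?) [array([57.73, -1.42]), array([58.22, -1.37]), array([58.55, -1.34])]
plate far edge top [ 54.87 -27.46] [54.8  24.68] corners [ 54.74 -41.47] [54.74 42.47]
hole L [ 41.11 -27.18]
hole R [41.11 28.18]
(459.2, 281.2) -1 [(251, 258), (243, 231), (223, 212), (196, 205), (170, 213), (151, 232), (145, 259), (153, 285), (173, 303), (199, 310), (225, 303), (244, 284), (251, 258)]
(459.2, 281.2) 1 [(625, 259), (619, 233), (600, 213), (574, 205), (547, 212), (527, 231), (519, 258), (526, 284), (545, 303), (571, 310), (597, 304), (617, 285), (625, 259)]
(459.2, 281.6) -1 [(250, 255), (242, 229), (222, 210), (195, 203), (169, 210), (150, 230), (144, 256), (152, 282), (172, 301), (198, 308), (224, 301), (243, 282), (250, 255)]
(459.2, 281.6) 1 [(624, 257), (618, 230), (600, 210), (573, 203), (546, 210), (526, 229), (518, 255), (525, 281), (544, 301), (570, 308), (596, 301), (616, 283), (624, 257)]
```

The wrist view puts the deck centre at tool (+0.7, 0.0) and the plate centre at about (+0.9, +0.5) mm, so they agree within about 0.6 mm. I'll cross-check with the scene camera, including the gap.

Run:
```python
from h import *
C=cam('scene');I=get_image('scene')[:,:,::-1].copy()
R=np.radians(-22.85);cx=np.array([np.cos(R),np.sin(R)]);cy=np.array([-cx[1],cx[0]]);c=np.array([459.3,281.3])
x0,y0,k=235,205,10
V=cv2.resize(I[y0:y0+60,x0:x0+45],None,fx=k,fy=k,interpolation=cv2.INTER_CUBIC)
def dot(a,b,z,col):
    u,v=proj(C,[*(c+a*cx+b*cy),z]);cv2.circle(V,(int((u-x0+.5)*k),int((v-y0+.5)*k)),4,col,-1)
for a,b in ((42,54),(42,-54),(-42,54),(-42,-54)):
    dot(a,b,77,(0,0,255));dot(a,b,83,(255,0,255));dot(a,b,30,(0,255,0))
for a in (-28,28):
    for b in (-40,40): dot(a,b,40,(255,255,0));dot(a,b,83,(0,128,255))
for t in np.linspace(0,6.28,24): dot(28*np.cos(t),28*np.sin(t),62,(0,200,0))
cv2.imwrite('pics/s14.png',V);s=read_state();print(s['time_s'],s['position'],s['force'])
```

```text
21.55 [459.11843524 280.48164127  93.78306875] [ 0.69946509 -0.15941565 -3.63649571]
```

View pics/s14.png

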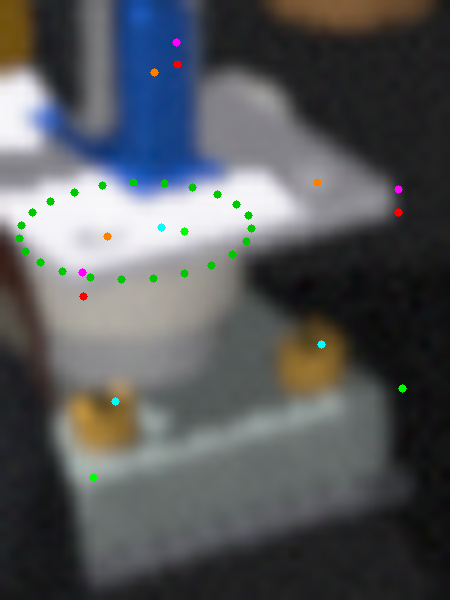

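The projected outlines fit both plate and chamber with the same small offset of about 1 px. That offset is camera bias, so they are lined up with each other. The height of 77 mm under the plate agrees too. I'm handing in.

Run:
```python
from rig import *
print(close_job())
```

```text
the job is handed in; nothing more can be done
None
```

I set the white ring flat on the collar and let go. I then picked up the cover by its blue bar and handed in at about 21.6 s, still holding it level over the chamber.

- **Ring:** my last reading put its centre about 1.3 mm from the chamber's. Part of that is probably view bias, because the contour I used also picked up a bit of the steel collar below.
- **Cover height:** the underside was about 77 mm up, roughly 15 mm above the ring. The wrist force of about 3 N was only the cover's weight, so it was touching nothing.
- **Cover alignment:** the wrist view put the plate within about 0.6 mm of the chamber centre. The yaw was within about 0.1° of the chamber's measured yaw.
- **Scene camera:** both plate and chamber appeared shifted the same way by about 1 px, with a spread of about 1 px between points (roughly 1.7 mm). I took that as calibration error, so it only coarsely confirms the alignment.
- **Other checks:** the arm blocked the top camera's view of the chamber, so I could not use it for placing. The black and orange rings and the other bench items were not touched. No measured force was above about 11 N.

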